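# Switch off the shaker and finish its stack of dishes

## Task

Turn the shaker's speed knob back to its zero stop, then take the middle-sized dish that stands on edge in the wire rack, lay it flat on the blue mat and let go of it. Then finish the stack on the shaker's round platform: take the middle-sized dish by its rim and set it flat and centred on the large dish that is already there, and set the small dish flat and centred on top of it, so that no dish overhangs the one below. Set the two dishes down rather than dropping them, keep the large dish in the centre of the platform, and leave the other things on the bench alone.

Things in the scene. Friction and masses are not known exactly. Their poses are not given: they have to be found in the camera images.
- platform (a point): Centre of the top face of the shaker's round black-topped platform (132 mm across, level). The shaker is a fixed white cabinet, 200 mm in x, 280 mm in y, deck 65 mm above the bench; the platform top is 85 mm above the bench. The axes are the shaker's: z up, and seen from here the knob's axis lies at x = -30 mm, y = -150 mm. The cabinet's centre lies at x = 0, y = -60 mm.
- speed_knob_grip (a point): On the vertical axis of the black speed knob on the shaker's deck, at the height to grip, 37 mm above the deck. The knob has an upright grip bar 14 mm thick, 42 mm long and 32 mm high (its top 7 mm above this point) on a round skirt of 44 mm diameter whose top is 23 mm below this point. The axes turn with the knob: x runs along the bar, z is up; the bar's end with the white line is at -x.
- speed_knob (a joint): Angle of the speed knob in rad: 0 at the zero stop (the white line points at the long white tick, to the shaker's -x), growing as it is turned up, clockwise seen from above; it turns back counter-clockwise and stays where it is left. Stop at 0, light friction (about 0.04 N m).
- dish_large_centre (a point): Centre (half-way up) of the large white lidded culture dish, a flat disc 72 mm in diameter and 16 mm high, 70 g, lying loose on the middle of the platform; z is its axis.
- dish_middle_centre (a point): Centre of the middle-sized white lidded culture dish, a flat disc 58 mm in diameter and 16 mm thick, about 50 g, which starts standing on edge in the wire rack; z is its axis (level at the start). Either face may be up in the stack.
- dish_small_centre (a point): Centre (half-way up) of the small white lidded culture dish, a flat disc 44 mm in diameter and 14 mm high, about 30 g, lying on the bench; z is its axis. Either face may be up in the stack.
- rack_place (a point): Middle place of the fixed steel wire rack (200 mm long along its x, 62 mm wide along its y): the point where the centre of the standing dish is at the start, 35.7 mm above the bench. x of this point is the axis of the standing dish, z is up. On each side of the dish stand two upright wires, 5 mm thick, at y = -20 and +20 mm, reaching 34.5 mm above the bench, with 1 mm of play; between and above them the faces of the dish are free. The places 75 mm to either side are empty.
- mat_middle (a point): Centre of the top of the flat blue mat, 180 x 180 mm and 3 mm thick, fixed to the bench and empty; x and y along its edges, z up.
- dish_large: The large dish as a whole; origin at its centre.
- dish_middle: The middle-sized dish as a whole; origin at its centre.
- dish_small: The small dish as a whole; origin at its centre.
- mat: The mat as a whole; origin at the centre of its underside.
- jar: Bystander: small amber jar, 40 mm in diameter, 45 mm high, on the bench near the small dish; origin at the centre of its underside, as for all bystanders.
- reagent: Bystander: white bottle, 60 mm in diameter, 130 mm high.
- tub: Bystander: white tub, 84 mm in diameter, 90 mm high.
- stain: Bystander: amber bottle, 52 mm in diameter, 100 mm high.
- slide_box: Bystander: grey slide box, 85 x 100 x 32 mm.
- marker: Bystander: white marker pen with a black cap lying on the bench, 125 mm long, 13 mm thick.

How it is judged:
By the outcome, as a careful person would: the job done as asked, in the order asked, and still so for the second after the job is handed in, with the robot touching nothing.
It also fails if it takes over 72 s, if anything falls off the work surface, if the arm or the gripper's body presses on something with over 40 N, if the wrist force passes 120 N, or if a joint passes its speed limit or range.

## Robot

A 6-joint arm with a two-finger parallel gripper is mounted at the origin on the work surface. World frame = base frame: x ahead of the robot, y to its left, z up, the work surface at z = 0. Lengths are in mm, angles in rad, forces in N, time in s.
With the tool pointing down it reaches from about 350 to 775 mm from the base axis. Payload 7.3 kg.
Tool frame: the origin (TCP) lies between the finger pads; the fingertips stand 14 mm ahead of it and the grasp point (between the pads) lies 5 mm behind it; z points along the fingers, y is the line along which they close (so a half turn about z gives the same grasp; the last joint's range is limited). The gripper opens to 92 mm and grips with 3 to 60 N. Pads are 19 mm wide; open, the fingers measure 130 mm over their backs; the gripper's body (75 mm by 190 mm) begins 47 mm behind the grasp point.
Start: joints at [1.062, 0.342, 1.524, -0, 1.275, -0.146], TCP at [186.305, 490.85, 240.741] pointing down, gripper open.
Joint ranges: [-2.53, 2.53], [-0.77, 2.02], [0.04, 2.7], [-1, 4.14], [0.28, 2.66], [-3.11, 3.11]. Speed limits (rad/s): [2.57, 2.57, 3.14, 3.14, 3.14, 3.14].

## Interface

Orientations are given as [roll, pitch, yaw] about the fixed x, y, z axes, in that order (R = Rz(yaw) Ry(pitch) Rx(roll)).
In Python, from plant import get_obs, cams, close_job gives the robot as it stands. The module is installed in compiled form; this text tells all that it offers.
- The arm moves only by the shell command python3 -m creep 'ROWS'. ROWS is JSON, a list of rows, each an object of numbers: "hand": the opening, from 0 (shut) to 1 (fully open); "tx", "ty", "tz": the shift along the tool's x, y, z in m; "spin": the turn about the tool's z in degrees. In form: [{"hand": .., "tx": .., "ty": .., "tz": .., "spin": ..}, ...]. A call has 1 to 5 rows; each row shifts and turns the commanded pose from where the row before left it, along the tool's axes as they then stand; what a row does not reach is not made up. A row lasts 1/8 s, in which the tool goes at most 62.5 mm and 10.7 degrees, less where a joint would pass 70% of its speed; a pose out of reach is approached as far as the arm can. A call is refused whole if a number of a shift passes 0.0625 or a number of a turn 10.7, either way. A call with a gripper value outside its range is refused whole. The fingers move at their own pace and stop on an object; the grip force is fixed at half the most. Time passes only in rows, so rows that do not move let the fingers close. It gives the time, the measured TCP pose, the force, the opening and the grip force at its end, in the units of the state.
- get_obs(): the state, without advancing time (a new reading comes with each control period).
- cams.capture(name): name is "side" or "top" or "wrist"; returns a dict with "color" (400x640x3 uint8, red, green, blue), "K" (3x3 intrinsics, pixels), "k1" (the pictures are not rectified: a ray, as slopes to the right and down, at radius r is drawn at 1 + k1 r^2 times it, then the intrinsics apply), "R" (3x3) and "t" (3): a world point X has camera coordinates R X + t. Camera axes: x right, y down, z forward; pixel columns grow to the right and rows downward; lengths in mm; the calibration is good to about 2 mm. A picture is of the moment at which its call begins. There is no depth.
- close_job(): hands the job in; it is judged then, once.
The state is a dict: "time": time; "joint_positions": joint angles; "dq": joint speeds; "tau": joint torques, N m; "tool_pos": TCP position; "tcp_rot": TCP orientation; "contact_force": force on the tool from outside, world axes, zero at the start; "moment": the same for the moment, N m; "grip_width": finger opening in mm; "finger_force": force on a finger pad.
Only numpy, scipy, OpenCV 4.12 (cv2) and the standard library are available. Lean on these libraries where they do the work, as an engineer would, in place of code of your own. Each camera call takes 0.05 s, during which the arm holds its last target. There are 200 camera calls.

## Working session

There is one attempt and no reset: what is moved stays moved. The work goes in short steps, Python scripts to look and compute and a shell command to move; the robot and the scene stay as the last step left them, time stands still between calls to the robot, and variables do not carry over. Pictures are saved under pics/ and viewed, at most 10 in all, crops included, and the job is handed in when it is done.

```bash
ls; mkdir -p pics; python3 - <<'E'
from plant import get_obs,cams
import cv2,numpy as np
o=get_obs();print(o)
for n in("top","side"):
    c=cams.capture(n);cv2.imwrite(f"pics/{n}0.png",c["color"][:,:,::-1]);print(n,c["K"],c["k1"],c["R"],c["t"])
E
```

```text
pics
{'time': 0.0, 'joint_positions': array([ 1.06198366e+00,  3.42723248e-01,  1.52505256e+00, -1.79258208e-05,
        1.27537297e+00, -1.46021156e-01]), 'dq': array([ 9.70115376e-04, -1.60742771e-03,  3.53868421e-04, -5.69384734e-04,
       -3.33503765e-04,  7.06676746e-05]), 'tau': array([ 9.06045370e-04, -4.31230438e+01, -2.44230151e+01,  7.18078692e-02,
        5.57597622e-02, -1.14620548e-04]), 'tool_pos': array([186.11469349, 490.4807587 , 240.03226408]), 'tcp_rot': array([-3.14005060e+00, -2.09460700e-04,  2.77880621e+00]), 'contact_force': array([0.80631928, 0.28300086, 0.24833962]), 'moment': array([0.00018084, 0.02059506, 0.0337267 ]), 'finger_force': 0.0, 'grip_width': 91.54838081995716}
top [[401.26195535   0.         318.18955129]
 [  0.         401.26195535 201.75941117]
 [  0.           0.           1.        ]] 0.0022493691267322746 [[-5.31856583e-04 -9.99733631e-01 -2.30734481e-02]
 [-9.90506544e-01  3.69844945e-03 -1.37415823e-01]
 [ 1.37464556e-01  2.27813158e-02 -9.90244671e-01]] [ -6.33318606 568.37787775 833.51043095]
side [[510.02600004   0.         319.60936931]
 [  0.         510.02600004 197.55208196]
 [  0.           0.           1.        ]] -0.05482202712588861 [[-0.8604874  -0.50906806 -0.02027693]
 [-0.34400443  0.60991328 -0.71390948]
 [ 0.37579568 -0.60733476 -0.69994435]] [ 477.21418553  262.1691719  1115.20964776]
```

View pics/top0.png

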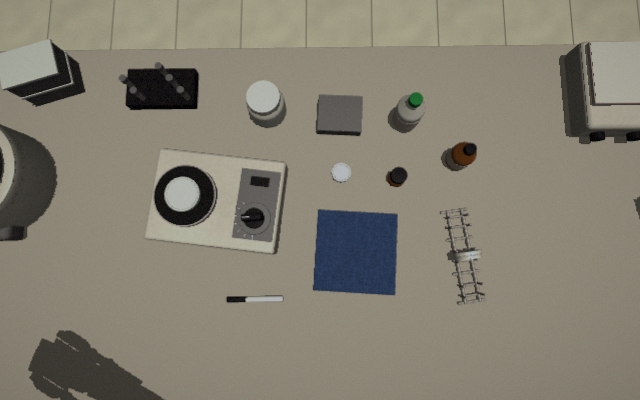

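View pics/side0.png

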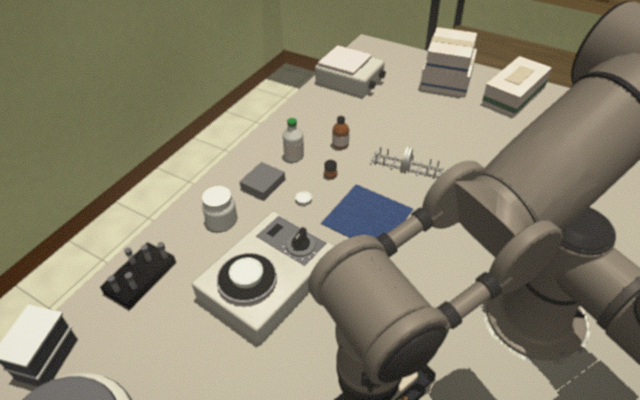

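The top view shows: platform (184,195), knob (253,217) with its line pointing left, small dish (341,172), jar (397,177), mat (356,252), and the rack with the dish at (468,255). The side view agrees.

```bash
cat > h.py <<'E'
import numpy as np,cv2
from scipy.spatial.transform import Rotation as Ro
from plant import get_obs,cams
def cap(n,save=None):
    c=cams.capture(n)
    if save: cv2.imwrite(f"pics/{save}.png",c["color"][:,:,::-1])
    return c
def ray(c,uv):
    K=c["K"];d=np.array([(uv[0]-K[0,2])/K[0,0],(uv[1]-K[1,2])/K[1,1]]);s=d.copy()
    for _ in range(8): s=d/(1+c["k1"]*(s@s))
    R=np.array(c["R"]);return -R.T@c["t"],R.T@np.array([s[0],s[1],1])
def onz(c,uv,z):
    o,d=ray(c,uv);return o+d*(z-o[2])/d[2]
def proj(c,X):
    p=np.array(c["R"])@np.array(X)+c["t"];s=p[:2]/p[2];s=s*(1+c["k1"]*(s@s))
    return s*[c["K"][0,0],c["K"][1,1]]+c["K"][:2,2]
def rot(o=None): return Ro.from_euler("xyz",(o or get_obs())["tcp_rot"]).as_matrix()
def blobs(mask,lo=30):
    cs,_=cv2.findContours(mask.astype(np.uint8),cv2.RETR_EXTERNAL,cv2.CHAIN_APPROX_NONE)
    return sorted([k for k in cs if cv2.contourArea(k)>=lo],key=cv2.contourArea,reverse=True)
def todo(target,yaw=None):
    """shift in tool axes (m) to a world point, tool x/y/z now"""
    o=get_obs();R=rot(o);return np.round(R.T@(np.array(target)-o["tool_pos"])/1000,4)
E
python3 - <<'E'
from h import *
c=cap("top");im=c["color"].astype(int);g=im.sum(2)/3
hsv=cv2.cvtColor(c["color"],cv2.COLOR_RGB2HSV)
def roi(m,x0,x1,y0,y1):
    r=np.zeros_like(m);r[y0:y1,x0:x1]=m[y0:y1,x0:x1];return r
b=blobs((hsv[...,0]>100)&(hsv[...,0]<125)&(hsv[...,1]>110),500)[0]
r=cv2.minAreaRect(b);print("mat",r,onz(c,r[0],3)); P=[onz(c,p,3) for p in cv2.boxPoints(r)];print(np.round(P))
b=blobs(roi(g<60,145,225,150,240),200)[0];e=cv2.minEnclosingCircle(b);m=cv2.moments(cv2.convexHull(b));pc=(m['m10']/m['m00'],m['m01']/m['m00']);plat=onz(c,pc,85);print("plat",e,pc,plat)
b=blobs(roi(g>150,160,205,172,217),100)[0];m=cv2.moments(b);q=(m['m10']/m['m00'],m['m01']/m['m00']);print("large",q,cv2.boundingRect(b),onz(c,q,101))
b=blobs(roi(g>150,325,358,158,190),50)[0];m=cv2.moments(b);q=(m['m10']/m['m00'],m['m01']/m['m00']);print("small",q,cv2.boundingRect(b),onz(c,q,14))
b=blobs(roi(g>140,440,500,235,275),30)[0];m=cv2.moments(b);q=(m['m10']/m['m00'],m['m01']/m['m00']);print("mid",cv2.minAreaRect(b),onz(c,q,64))
b=blobs(roi(g>115,130,300,140,260),2000)[0];r=cv2.minAreaRect(b);print("cab",r,np.round([onz(c,p,65) for p in cv2.boxPoints(r)]),onz(c,r[0],65))
print("knob",onz(c,(253,217),109),"rackends",onz(c,(454,210),35),onz(c,(472,301),35))
print("jar",onz(c,(398,175),45))
I=c["color"]
cv2.imwrite("pics/a.png",np.hstack([cv2.resize(I[190:245,225:285],(400,367),interpolation=2),cv2.resize(I[200:310,430:510],(267,367),interpolation=2)])[:,:,::-1])
E
```

```text
mat ((355.668212890625, 252.0283966064453), (80.38076782226562, 79.92865753173828), 3.2396998405456543) [460.29108519 -89.95912954   3.        ]
[[ 378.    4.    3.]
 [ 555.   -6.    3.]
 [ 544. -186.    3.]
 [ 369. -171.    3.]]
plat ((183.84564208984375, 195.2997589111328), 30.303794860839844) (183.74464406988946, 195.0795208989319) [577.0729585  271.11865803  85.        ]
large (181.50875145857643, 193.48016336056008) (165, 177, 34, 34) [577.87943213 270.0308159  101.        ]
small (340.97320261437903, 171.42614379084966) (331, 162, 20, 19) [640.8397735  -58.47740711  14.        ]
mid ((471.0899658203125, 256.1300048828125), (9.899495124816895, 19.09188461303711), 81.8698959350586) [ 453.27354932 -323.4198972    64.        ]
cab ((214.5, 199.5), (119.0, 169.0), 90.0) [[702. 402.  65.]
 [699.  33.  65.]
 [445.  32.  65.]
 [445. 385.  65.]] [570.4448856  212.15293223  65.        ]
knob [528.44353312 121.02199112 109.        ] rackends [ 549.86230005 -301.07702684   35.        ] [ 357.95871369 -329.46631183   35.        ]
jar [ 625.53074666 -180.93927852   45.        ]
```

View pics/a.png

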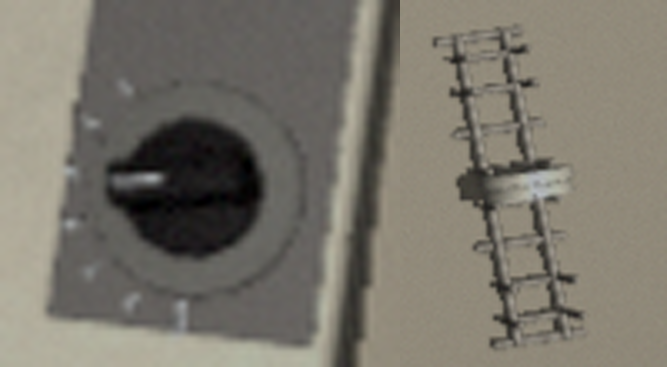

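The crop shows the knob line pointing image-left (about world angle 86°) and the long tick below, so the knob needs about 87° counter-clockwise. The standing dish is in the middle of the rack, with its axis along the rack. I'll move above the knob now.

```bash
R='python3 -m creep'
$R '[{"hand":1,"tx":-0.0501,"ty":-0.0249,"tz":0,"spin":8},{"hand":0.6,"tx":-0.0501,"ty":-0.0249,"tz":0,"spin":-8},{"hand":0.6,"tx":-0.0501,"ty":-0.0249,"tz":0,"spin":0},{"hand":0.6,"tx":-0.0501,"ty":-0.0249,"tz":0,"spin":0},{"hand":0.6,"tx":-0.0501,"ty":-0.0249,"tz":0,"spin":0}]'
$R '[{"hand":0.6,"tx":-0.0501,"ty":-0.0249,"tz":0,"spin":0},{"hand":0.6,"tx":-0.0501,"ty":-0.0249,"tz":0,"spin":0},{"hand":0.6,"tx":-0.0501,"ty":-0.0249,"tz":0,"spin":0},{"hand":0.6,"tx":-0.0501,"ty":-0.0249,"tz":0,"spin":0},{"hand":0.6,"tx":0,"ty":0,"tz":0,"spin":10.5}]'
$R '[{"hand":0.6,"tx":0,"ty":0,"tz":0,"spin":10.5},{"hand":0.6,"tx":0,"ty":0,"tz":0,"spin":10.5},{"hand":0.6,"tx":0,"ty":0,"tz":0,"spin":10.5},{"hand":0.6,"tx":0,"ty":0,"tz":0,"spin":10.5},{"hand":0.6,"tx":0,"ty":0,"tz":0,"spin":10.5}]'
$R '[{"hand":0.6,"tx":0,"ty":0,"tz":0,"spin":10.5},{"hand":0.6,"tx":0,"ty":0,"tz":0,"spin":0},{"hand":0.6,"tx":0,"ty":0,"tz":0,"spin":0}]'
python3 - <<'E'
from h import *
c=cap("wrist","w1");o=get_obs();R=rot(o);print(o["tool_pos"],np.degrees(np.arctan2(R[1,1],R[0,1])),o["joint_positions"]);print(c["R"],c["t"]);print(proj(c,[528.4,121,109]))
E
```

```text
time: 0.78
tool_pos: [371.1, 279.2, 240.7]
tcp_rot: [3.141, 0.0, 2.779]
contact_force: [1.0, 1.0, -0.4]
grip_width: 57.8
finger_force: 0.0
time: 1.4
tool_pos: [524.3, 113.3, 239.9]
tcp_rot: [-3.141, 0.0, 2.588]
contact_force: [-1.2, 0.7, -0.5]
grip_width: 55.0
finger_force: 0.0
time: 2.02
tool_pos: [522.1, 116.4, 240.4]
tcp_rot: [-3.141, -0.0, 1.673]
contact_force: [-0.0, -0.1, -0.7]
grip_width: 54.9
finger_force: 0.0
time: 2.4
tool_pos: [522.2, 116.4, 240.6]
tcp_rot: [-3.141, -0.0, 1.5]
contact_force: [-0.1, 0.1, 0.4]
grip_width: 55.4
finger_force: 0.0
[522.16981711 116.43284152 240.60051515] -4.117765692398972 [7.60508752e-02 3.60559631e-01 1.49671194e+00 7.91641025e-05
 1.28454999e+00 1.47897088e-01]
[[ 9.97583191e-01 -6.94813647e-02 -3.41471445e-04]
 [-6.65242174e-02 -9.56521371e-01  2.83974287e-01]
 [-2.00575458e-02 -2.83265260e-01 -9.58831835e-01]] [-513.12129094  110.32987913  433.80044916]
[332.67380872 194.32300698]
```

View pics/w1.png

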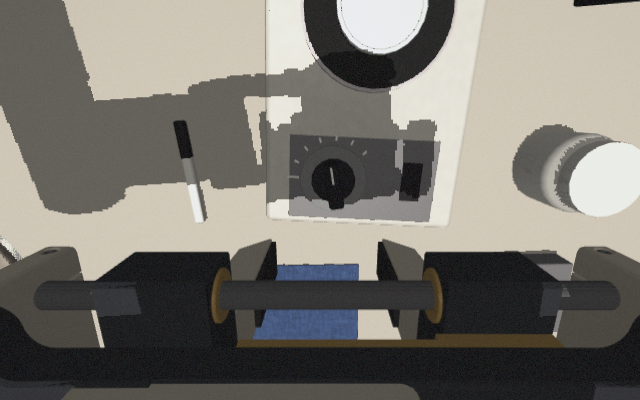

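The wrist view shows the knob at (333,180), with its white line pointing up to (331,168) and the bar's near end at (337,207).

```bash
python3 - <<'E'
from h import *
c=cap("wrist");I=c["color"]
for uv,z in [((333,178),79),((331,168),109),((336,199),109)]: print(onz(c,uv,z))
for a in [[528.4,121,79],[528.4,121,109],[528,142,109],[528,100,109],[522.2,116.4,109]]: print(np.round(proj(c,a)))
cv2.imwrite("pics/b.png",cv2.resize(I[125:225,280:450],(800,470),interpolation=2)[:,:,::-1])
E
```

```text
[529.88224709 129.71039574  79.        ]
[528.51578349 144.95462269 109.        ]
[531.16129354 116.41590011 109.        ]
[332. 187.]
[333. 194.]
[331. 171.]
[334. 216.]
[326. 200.]
```

View pics/b.png

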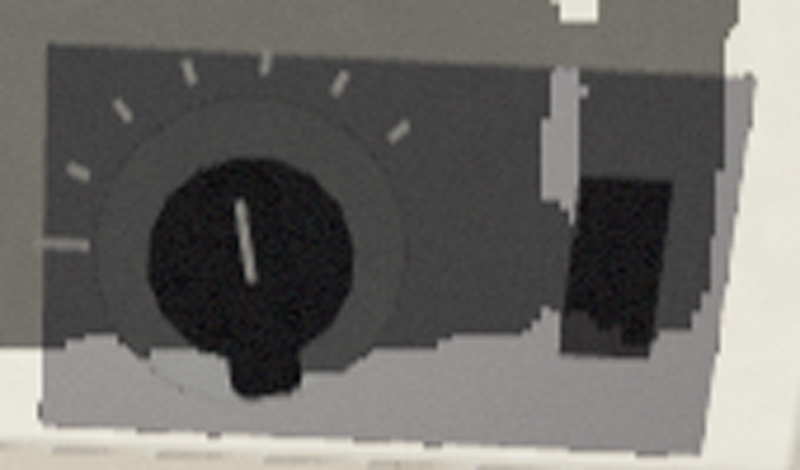

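Knob axis is at about (530,127.5) and the bar is at 94.5°. I'll spin −8.6°, shift, descend and close.

```bash
R='python3 -m creep'
$R '[{"hand":0.6,"spin":-8.6,"tx":0,"ty":0,"tz":0},{"hand":0.6,"tx":0.0105,"ty":0.0086,"tz":0.03,"spin":0},{"hand":0.5,"tx":0,"ty":0,"tz":0.05,"spin":0},{"hand":0.5,"tx":0,"ty":0,"tz":0.045,"spin":0},{"hand":0.5,"tx":0,"ty":0,"tz":0.0175,"spin":0}]'
$R '[{"hand":0.5,"tx":0,"ty":0,"tz":0,"spin":0},{"hand":0,"tx":0,"ty":0,"tz":0,"spin":0},{"hand":0,"tx":0,"ty":0,"tz":0,"spin":0},{"hand":0,"tx":0,"ty":0,"tz":0,"spin":0},{"hand":0,"tx":0,"ty":0,"tz":0,"spin":0}]'
```

```text
time: 3.12
tool_pos: [528.5, 127.4, 95.5]
tcp_rot: [-3.137, 0.0, 1.648]
contact_force: [0.4, -0.9, -0.3]
grip_width: 45.6
finger_force: 0.0
time: 3.75
tool_pos: [529.3, 127.5, 98.8]
tcp_rot: [-3.14, 0.0, 1.646]
contact_force: [-4.7, 0.3, 3.5]
grip_width: 13.5
finger_force: 30.0
```

```bash
R='python3 -m creep'
$R '[{"hand":0,"tx":0,"ty":0,"tz":0,"spin":-9},{"hand":0,"tx":0,"ty":0,"tz":0,"spin":-9},{"hand":0,"tx":0,"ty":0,"tz":0,"spin":-9},{"hand":0,"tx":0,"ty":0,"tz":0,"spin":-9},{"hand":0,"tx":0,"ty":0,"tz":0,"spin":-9}]'
$R '[{"hand":0,"tx":0,"ty":0,"tz":0,"spin":-9},{"hand":0,"tx":0,"ty":0,"tz":0,"spin":-9},{"hand":0,"tx":0,"ty":0,"tz":0,"spin":-8},{"hand":0,"tx":0,"ty":0,"tz":0,"spin":0}]'
python3 -c "
from h import *
print(get_obs()['moment'])"
$R '[{"hand":0,"tx":0,"ty":0,"tz":0,"spin":-4},{"hand":0,"tx":0,"ty":0,"tz":0,"spin":0}]'
python3 -c "
from h import *
print(get_obs()['moment'])"
```

```text
time: 4.38
tool_pos: [529.0, 127.4, 98.8]
tcp_rot: [-3.14, -0.001, 2.437]
contact_force: [-6.0, -1.7, 5.9]
grip_width: 13.8
finger_force: 30.0
time: 4.88
tool_pos: [528.9, 127.2, 98.8]
tcp_rot: [-3.14, -0.002, 2.887]
contact_force: [-5.6, -1.0, 5.6]
grip_width: 13.7
finger_force: 30.0
[-0.25146458  0.91361168  0.00165747]
time: 5.12
tool_pos: [528.9, 127.2, 98.8]
tcp_rot: [-3.141, -0.002, 2.956]
contact_force: [-5.8, -1.4, 6.3]
grip_width: 13.8
finger_force: 30.0
[-0.2903279   0.88408704  0.02232258]
```

```bash
R='python3 -m creep'
for i in 1; do $R '[{"hand":0,"tx":0,"ty":0,"tz":0,"spin":-3},{"hand":0,"tx":0,"ty":0,"tz":0,"spin":0}]'; python3 -c "
from h import *
print(get_obs()['moment'])"; $R '[{"hand":0,"tx":0,"ty":0,"tz":0,"spin":-3},{"hand":0,"tx":0,"ty":0,"tz":0,"spin":0}]'; python3 -c "
from h import *
print(get_obs()['moment'])"; done
```

```text
time: 5.38
tool_pos: [528.9, 127.2, 98.8]
tcp_rot: [-3.141, -0.002, 3.008]
contact_force: [-5.8, -2.4, 6.2]
grip_width: 13.4
finger_force: 30.0
[-0.37561808  0.95759733 -0.00306054]
time: 5.62
tool_pos: [529.0, 127.2, 98.8]
tcp_rot: [-3.141, -0.002, 3.059]
contact_force: [-6.0, -2.7, 6.7]
grip_width: 14.1
finger_force: 30.6
[-0.33619294  0.80954997 -0.63548224]
```

Moment jumped to −0.64 N m, so the knob is at its stop. Release, rise, travel to the rack.

```bash
R='python3 -m creep'
$R '[{"hand":0.5,"tx":0,"ty":0,"tz":0,"spin":0},{"hand":0.5,"tx":0,"ty":0,"tz":0,"spin":0},{"hand":0.5,"tx":0,"ty":0,"tz":-0.05,"spin":0},{"hand":0.5,"tx":0,"ty":0,"tz":-0.05,"spin":10.5},{"hand":0.5,"tx":0,"ty":0,"tz":-0.02,"spin":10.5}]'
$R '[{"hand":0.5,"tx":0,"ty":0,"tz":0,"spin":10.5},{"hand":0.5,"tx":0,"ty":0,"tz":0,"spin":10.5},{"hand":0.5,"tx":0,"ty":0,"tz":0,"spin":10.5},{"hand":0.5,"tx":0,"ty":0,"tz":0,"spin":10.5},{"hand":0.5,"tx":0,"ty":0,"tz":0,"spin":10.5}]'
python3 - <<'E'
from h import *
c=cap("wrist","w2")
E
$R '[{"hand":0.5,"tx":0,"ty":0,"tz":0,"spin":3.5},{"hand":0.5,"tx":-0.0543,"ty":-0.0176,"tz":0,"spin":0},{"hand":0.5,"tx":-0.0543,"ty":-0.0176,"tz":0,"spin":0},{"hand":0.5,"tx":-0.0543,"ty":-0.0176,"tz":0,"spin":0},{"hand":0.5,"tx":-0.0543,"ty":-0.0176,"tz":0,"spin":0}]'
$R '[{"hand":0.5,"tx":-0.0543,"ty":-0.0176,"tz":0,"spin":0},{"hand":0.5,"tx":-0.0543,"ty":-0.0176,"tz":0,"spin":0},{"hand":0.5,"tx":-0.0543,"ty":-0.0176,"tz":0,"spin":0},{"hand":0.5,"tx":-0.0543,"ty":-0.0176,"tz":0,"spin":0},{"hand":0.5,"tx":0,"ty":0,"tz":0,"spin":0}]'
python3 - <<'E'
from h import *
c=cap("wrist","w3");o=get_obs();print(o["tool_pos"],o["joint_positions"]);print(c["R"],c["t"]);print(proj(c,[453,-323,64]))
a=cv2.imread("pics/w2.png");b=c["color"][:,:,::-1]
cv2.imwrite("pics/c.png",np.hstack([cv2.resize(a,(400,250)),cv2.resize(b[60:310,120:520],(400,250))]))
t=cap("top","top1")
E
```

```text
time: 6.25
tool_pos: [531.3, 127.8, 221.5]
tcp_rot: [3.139, 0.005, 2.688]
contact_force: [1.2, 0.0, 0.4]
grip_width: 45.8
finger_force: 0.0
time: 6.88
tool_pos: [530.1, 127.7, 218.2]
tcp_rot: [3.141, -0.0, 1.771]
contact_force: [-0.2, 0.1, 0.1]
grip_width: 45.9
finger_force: 0.0
time: 7.55
tool_pos: [491.5, -99.2, 218.4]
tcp_rot: [3.141, 0.0, 1.719]
contact_force: [2.0, 0.4, -0.2]
grip_width: 45.7
finger_force: 0.0
time: 8.18
tool_pos: [452.5, -326.3, 217.7]
tcp_rot: [-3.142, 0.001, 1.714]
contact_force: [-0.3, 0.1, 0.4]
grip_width: 45.9
finger_force: 0.0
[ 452.95094113 -324.0120117   217.68993331] [-7.58727569e-01  4.19286937e-01  1.47131532e+00  3.12384952e-04
  1.25158600e+00 -9.03077864e-01]
[[ 9.89547398e-01  1.44207698e-01 -2.95414524e-04]
 [ 1.38321047e-01 -9.48570114e-01  2.84749060e-01]
 [ 4.07827850e-02 -2.81813553e-01 -9.58602048e-01]] [-401.06203194 -401.57397671  257.96319483]
[327.13089816 190.23803181]
```

View pics/c.png

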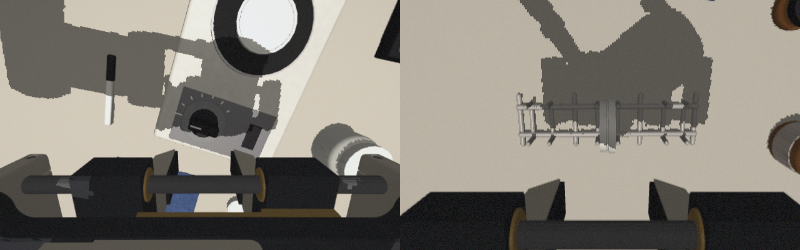

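Left: the knob's line now points to the lower left, at the long tick. Right: the rack is level in the wrist view, with the dish at about x=328, rows 158–212. I'll measure it, and check the knob in the top picture.

```bash
python3 - <<'E'
from h import *
c=cap("wrist");g=c["color"].mean(2)
o=get_obs();print(o["tool_pos"])
n=np.array([.989,.146,0]);u=np.array([-.146,.989,0])
ths=np.radians(np.arange(0,360,5))
for s in (-8,0,8):
    P=np.array([proj(c,np.array([453,-323,35.7])+n*s+29*(u*np.cos(t)+np.array([0,0,1])*np.sin(t))) for t in ths]);print(s,P.min(0),P.max(0))
for r in (165,175,185,195,205): print(r,g[r,308:348].astype(int))
print(g[145:222,328].astype(int))
t=cv2.imread("pics/top1.png")
cv2.imwrite("pics/d.png",np.hstack([cv2.resize(cv2.imread("pics/w2.png")[160:230,270:370],(500,350),interpolation=2),cv2.resize(t[195:240,230:280],(300,350),interpolation=2)]))
E
```

```text
[ 453.56112871 -321.80279322  217.95559716]
-8 [317.56321125 159.68577865] [318.99698167 214.68000648]
0 [325.82383746 159.69203045] [325.94628285 214.68614455]
8 [332.88730786 159.69794655] [334.09260846 214.69235395]
165 [87 88 84 86 90 87 72 63 64 60 76 96 89 91 89 94 90 84 84 89 97 96 95 94
 96 96 72 65 67 64 75 88 86 88 85 87 87 88 86 88]
175 [ 87  84  85  87  84  87  77  76  85  79 100 107 106 105 108 105 104  96
 108  99 107 106 109 109 110 110  87  80  83  80  78  83  87  86  83  86
  88  85  87  86]
185 [ 84  88  84 145 143 140  97  74  84  78 106 115 115 115 116 116 115 106
 116 107 115 114 116 116 116 115  93  79  80  77  73  86  85  86  85  87
  86  85  86  88]
195 [108 106 106 108 107 106 109 118 125 121 116 110 113 116 111 113 113 106
 111  97 113 114 113 114 117 114 104  79 134 123 111 110 110 109 103  79
  77 110 112 113]
205 [176 179 176 175 177 177 110 123 126 104 137 214 216 177 176 174 104 112
 173  95 101 104 105 104 104 103  82 109 131 127  99 176 176 175 177 175
 178 176 176 177]
[ 86  82  87  87  86  87  86  86  83  84  85  85  85  85  84  88  85  86
  92  90  97  98 100 102 100 106 106 109 107 109 107 112 111 110 111 114
 114 114 115 114 115 116 114 116 115 118 115 115 114 114 113 111 112 111
 108 109 107 110 107 104 101 103 170 208 207 199 193 188 180 173 156 157
 169 177 177 177 177]
```

View pics/d.png

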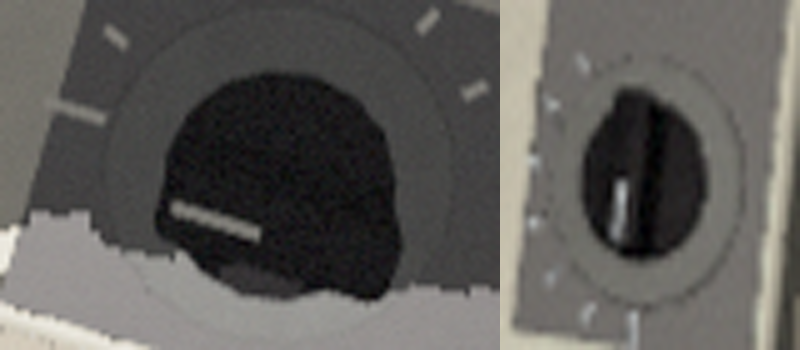

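Knob line is parallel to the long tick, so it is at zero. The dish sits at about (453,−324). Descend and grip its faces.

```bash
R='python3 -m creep'
$R '[{"hand":0.5,"tx":-0.002,"ty":0,"tz":0.05,"spin":0},{"hand":0.5,"tx":0,"ty":0,"tz":0.05,"spin":0},{"hand":0.5,"tx":0,"ty":0,"tz":0.05,"spin":0},{"hand":0.5,"tx":0,"ty":0,"tz":0.021,"spin":0},{"hand":0.5,"tx":0,"ty":0,"tz":0,"spin":0}]'
$R '[{"hand":0,"tx":0,"ty":0,"tz":0,"spin":0},{"hand":0,"tx":0,"ty":0,"tz":0,"spin":0},{"hand":0,"tx":0,"ty":0,"tz":0,"spin":0},{"hand":0,"tx":0,"ty":0,"tz":0,"spin":0}]'
```

```text
time: 8.95
tool_pos: [453.6, -322.3, 45.9]
tcp_rot: [-3.139, -0.003, 1.719]
contact_force: [0.3, -0.5, 1.0]
grip_width: 46.0
finger_force: 0.0
time: 9.45
tool_pos: [453.9, -324.9, 47.9]
tcp_rot: [3.141, 0.001, 1.716]
contact_force: [-0.8, 0.1, 4.2]
grip_width: 15.4
finger_force: 30.0
```

```bash
R='python3 -m creep'
$R '[{"hand":0,"tx":0,"ty":0,"tz":-0.02,"spin":0},{"hand":0,"tx":0,"ty":0,"tz":-0.04,"spin":0},{"hand":0,"tx":0,"ty":0,"tz":-0.02,"spin":0},{"hand":0,"tx":0.04,"ty":0.002,"tz":0,"spin":0},{"hand":0,"tx":0.05,"ty":0.002,"tz":0,"spin":0}]'
$R '[{"hand":0,"tx":0.05,"ty":0.002,"tz":0,"spin":0},{"hand":0,"tx":0.05,"ty":0.002,"tz":0,"spin":0},{"hand":0,"tx":0.04,"ty":0.002,"tz":0,"spin":0},{"hand":0,"tx":0,"ty":0,"tz":0,"spin":0},{"hand":0,"tx":0,"ty":0,"tz":0.04,"spin":0}]'
$R '[{"hand":0,"tx":0,"ty":0,"tz":0.03,"spin":0},{"hand":0,"tx":0,"ty":0,"tz":0.011,"spin":0},{"hand":0,"tx":0,"ty":0,"tz":0,"spin":0},{"hand":0,"tx":0,"ty":0,"tz":0.0015,"spin":0},{"hand":0,"tx":0,"ty":0,"tz":0.0,"spin":0}]'
python3 - <<'E'
from h import *
cap("top","top2");cap("side","side2");c=cap("wrist","w4")
a=cv2.imread("pics/top2.png")[190:310,290:420];b=cv2.imread("pics/side2.png")[130:280,260:460]
cv2.imwrite("pics/e.png",np.hstack([cv2.resize(a,(400,370),interpolation=2),cv2.resize(b,(400,370),interpolation=2)]))
E
```

```text
time: 10.07
tool_pos: [444.6, -234.7, 127.5]
tcp_rot: [3.141, 0.001, 1.714]
contact_force: [0.5, 0.5, -0.1]
grip_width: 15.8
finger_force: 30.0
time: 10.7
tool_pos: [433.2, -96.9, 89.0]
tcp_rot: [3.135, 0.004, 1.717]
contact_force: [0.6, -0.8, -1.3]
grip_width: 15.7
finger_force: 30.0
time: 11.32
tool_pos: [431.0, -95.9, 45.5]
tcp_rot: [3.14, 0.001, 1.716]
contact_force: [-0.3, 0.1, -1.2]
grip_width: 15.9
finger_force: 30.0
```

```bash
R='python3 -m creep'
$R '[{"hand":0,"tx":0,"ty":0,"tz":0.001,"spin":0},{"hand":0,"tx":0,"ty":0,"tz":0,"spin":0}]'
$R '[{"hand":0,"tx":0,"ty":0,"tz":0.0008,"spin":0},{"hand":0,"tx":0,"ty":0,"tz":0,"spin":0}]'
```

```text
time: 11.72
tool_pos: [430.7, -95.6, 44.1]
tcp_rot: [3.141, 0.0, 1.716]
contact_force: [-1.1, 0.3, 4.5]
grip_width: 15.9
finger_force: 30.0
time: 11.98
tool_pos: [430.7, -95.7, 44.0]
tcp_rot: [3.141, 0.001, 1.716]
contact_force: [-3.4, 1.4, 15.0]
grip_width: 15.8
finger_force: 30.0
```

```bash
R='python3 -m creep'
$R '[{"hand":0,"tx":0,"ty":0,"tz":-0.0012,"spin":0},{"hand":0.25,"tx":0,"ty":0,"tz":0,"spin":0},{"hand":0.44,"tx":0,"ty":0,"tz":0,"spin":0},{"hand":0.44,"tx":0,"ty":0,"tz":0,"spin":0},{"hand":0.44,"tx":0,"ty":0,"tz":-0.015,"spin":0}]'
python3 - <<'E'
from h import *
cap("top","top2");cap("side","side2");c=cap("wrist","w4")
a=cv2.imread("pics/top2.png")[190:310,290:420];b=cv2.imread("pics/side2.png")[130:280,260:460]
cv2.imwrite("pics/e.png",np.hstack([cv2.resize(a,(260,240)),cv2.resize(b,(260,240)),cv2.resize(c["color"][130:370,200:480,::-1],(280,240))]))
E
```

```text
time: 12.6
tool_pos: [429.7, -95.3, 58.4]
tcp_rot: [-3.139, -0.001, 1.716]
contact_force: [-1.2, 0.4, -0.4]
grip_width: 40.1
finger_force: 0.0
```

View pics/e.png

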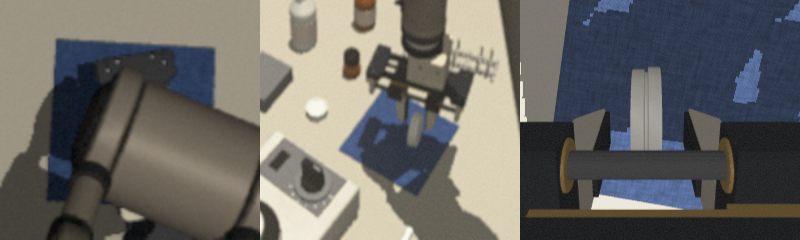

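The dish stands upright between the open fingers (wrist crop, 630–660). I'll check quickly that it hasn't rolled along the pads.

```bash
python3 - <<'E'
from h import *
c=cap("wrist");u=np.array([-.146,.989,0])
P=np.array([proj(c,np.array([430.7,-95.6,32])+29*(u*np.cos(t)+np.array([0,0,1])*np.sin(t))) for t in np.radians(np.arange(0,360,10))]);print(P.min(0),P.max(0))
g=c["color"].astype(int);print((g[170:300:4,327,0]-g[170:300:4,327,2]).tolist())
E
```

```text
[325.48729176 197.60769627] [325.67264642 297.99676443]
[-29, -33, -30, -35, -30, -29, -29, -31, -9, 9, 8, 8, 9, 10, 9, 9, 9, 9, 11, 11, 9, 11, 10, 11, 8, 10, 8, 9, 2, -3, 4, 1, -2]
```

```bash
R='python3 -m creep'
$R '[{"hand":0.44,"tx":0,"ty":0.008,"tz":0,"spin":0},{"hand":0.44,"tx":0,"ty":0.006,"tz":0,"spin":0},{"hand":0.44,"tx":0,"ty":0.004,"tz":0,"spin":0},{"hand":0.44,"tx":0,"ty":0.004,"tz":0,"spin":0},{"hand":0.44,"tx":0,"ty":0.004,"tz":0,"spin":0}]'
$R '[{"hand":0.44,"tx":0,"ty":0,"tz":0,"spin":0},{"hand":0.44,"tx":0,"ty":0,"tz":0,"spin":0}]'
python3 - <<'E'
from h import *
c=cap("wrist","w5");b=cap("side","side3")
cv2.imwrite("pics/f.png",np.hstack([cv2.resize(b["color"][150:250,340:440,::-1],(350,350)),cv2.resize(c["color"][130:370,200:480,::-1],(408,350))]))
E
```

```text
time: 13.42
tool_pos: [456.4, -91.7, 59.0]
tcp_rot: [-3.141, -0.0, 1.716]
contact_force: [0.6, 0.2, 0.5]
grip_width: 40.6
finger_force: 0.0
time: 13.68
tool_pos: [456.2, -91.8, 59.1]
tcp_rot: [3.141, -0.0, 1.716]
contact_force: [-0.6, 0.7, 0.9]
grip_width: 40.1
finger_force: 0.2
```

View pics/f.png

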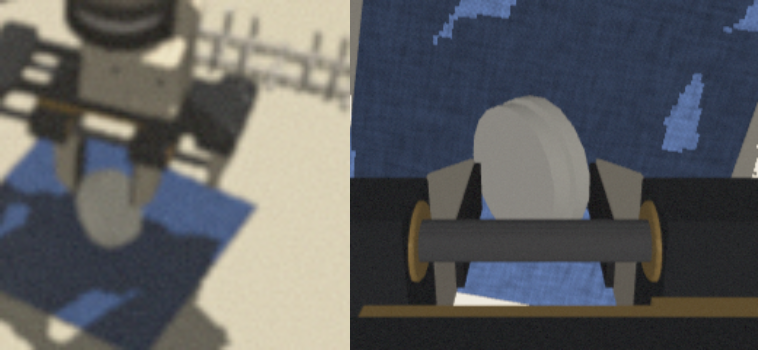

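The dish has tipped and leans with its top edge on the leading finger, as intended. Next: back a little, lower the tips around it, and open slowly.

```bash
R='python3 -m creep'
$R '[{"hand":0.44,"tx":0,"ty":-0.006,"tz":0,"spin":0},{"hand":0.44,"tx":0,"ty":-0.006,"tz":0,"spin":0},{"hand":0.44,"tx":0,"ty":0,"tz":0.012,"spin":0},{"hand":0.44,"tx":0,"ty":0,"tz":0.012,"spin":0},{"hand":0.44,"tx":0,"ty":0,"tz":0.011,"spin":0}]'
$R '[{"hand":0.5,"tx":0,"ty":0,"tz":0,"spin":0},{"hand":0.54,"tx":0,"ty":0,"tz":0,"spin":0},{"hand":0.58,"tx":0,"ty":0,"tz":0,"spin":0},{"hand":0.61,"tx":0,"ty":0,"tz":0,"spin":0},{"hand":0.64,"tx":0,"ty":0,"tz":0,"spin":0}]'
$R '[{"hand":0.66,"tx":0,"ty":0,"tz":0,"spin":0},{"hand":0.68,"tx":0,"ty":0,"tz":0,"spin":0},{"hand":0.74,"tx":0,"ty":0,"tz":0,"spin":0},{"hand":0.8,"tx":0,"ty":0,"tz":0,"spin":0},{"hand":0.8,"tx":0,"ty":0,"tz":0,"spin":0}]'
python3 - <<'E'
from h import *
c=cap("wrist","w6");b=cap("side","side4")
cv2.imwrite("pics/g.png",np.hstack([cv2.resize(b["color"][150:250,340:440,::-1],(350,350)),cv2.resize(c["color"][130:370,200:480,::-1],(408,350))]))
E
```

```text
time: 14.4
tool_pos: [444.1, -93.4, 22.9]
tcp_rot: [-3.141, -0.001, 1.716]
contact_force: [-0.7, 0.3, 0.7]
grip_width: 40.6
finger_force: 0.0
time: 15.02
tool_pos: [444.4, -93.6, 24.3]
tcp_rot: [3.141, 0.0, 1.716]
contact_force: [0.9, -0.1, -0.2]
grip_width: 58.4
finger_force: 0.0
time: 15.65
tool_pos: [444.3, -93.6, 24.1]
tcp_rot: [3.142, -0.0, 1.716]
contact_force: [0.2, -0.5, -0.3]
grip_width: 73.1
finger_force: 0.1
```

View pics/g.png

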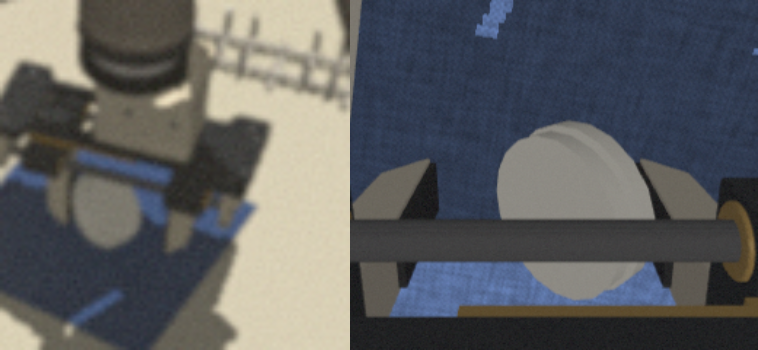

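Still leaning at about 45° on the leading (right) finger, with free room on the left. I'll move the hand in +ty slowly to let it down.

```bash
R='python3 -m creep'
$R '[{"hand":0.8,"tx":0,"ty":0.004,"tz":0,"spin":0},{"hand":0.8,"tx":0,"ty":0.004,"tz":0,"spin":0},{"hand":0.8,"tx":0,"ty":0.004,"tz":0,"spin":0},{"hand":0.8,"tx":0,"ty":0.003,"tz":0,"spin":0},{"hand":0.8,"tx":0,"ty":0.003,"tz":0,"spin":0}]'
$R '[{"hand":0.84,"tx":0,"ty":0,"tz":0,"spin":0},{"hand":0.9,"tx":0,"ty":0,"tz":0,"spin":0},{"hand":0.95,"tx":0,"ty":0,"tz":0,"spin":0},{"hand":1,"tx":0,"ty":0,"tz":0,"spin":0},{"hand":1,"tx":0,"ty":0,"tz":0,"spin":0}]'
python3 - <<'E'
from h import *
c=cap("wrist","w7")
cv2.imwrite("pics/i.png",c["color"][100:380,160:520,::-1])
E
```

```text
time: 16.38
tool_pos: [462.2, -90.9, 24.0]
tcp_rot: [-3.141, -0.0, 1.716]
contact_force: [-0.0, 0.9, -1.0]
grip_width: 73.8
finger_force: 0.0
time: 17.0
tool_pos: [462.1, -91.0, 24.1]
tcp_rot: [3.142, -0.0, 1.716]
contact_force: [0.3, -0.9, 0.4]
grip_width: 91.3
finger_force: 0.0
```

View pics/i.png

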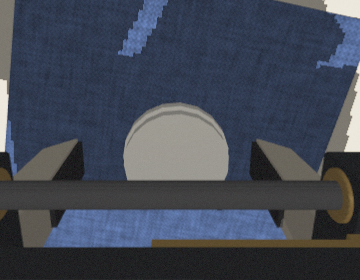

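Now flat on the mat, centred between the open fingers, and released. (I have used up my pictures — in fact one over the ten — so I'll look by numbers only from here.) Rise and measure.

```bash
R='python3 -m creep'
cat >> h.py <<'E'
def disc(c,mask,guess,rad,z0,z1,lo=200):
    """centre of an upright disc from the bounding box of its silhouette (blob nearest to the guess)"""
    g=np.array(guess[:2],float);b=min(blobs(mask,lo),key=lambda k:np.linalg.norm(np.mean(k[:,0],0)-proj(c,[*g,(z0+z1)/2])))
    x,y,w,h=cv2.boundingRect(b)
    t=np.radians(np.arange(0,360,3))
    for _ in range(4):
        P=np.array([proj(c,[g[0]+rad*np.cos(a),g[1]+rad*np.sin(a),z]) for a in t for z in(z0,z1)])
        m=(P.min(0)+P.max(0))/2
        g+=(onz(c,(x+(w-1)/2,y+(h-1)/2),z1)-onz(c,m,z1))[:2]
    return g,(x,y,w,h),P.max(0)-P.min(0)
E
$R '[{"hand":1,"tx":0,"ty":0,"tz":-0.05,"spin":0},{"hand":1,"tx":0,"ty":0,"tz":-0.06,"spin":0},{"hand":1,"tx":0,"ty":0,"tz":-0.06,"spin":0},{"hand":1,"tx":0,"ty":0,"tz":0,"spin":0},{"hand":1,"tx":0,"ty":0,"tz":0,"spin":0}]'
python3 - <<'E'
from h import *
c=cap("wrist","w8");I=c["color"].astype(int)
m=(I[...,0]>I[...,2]-3)&(I.sum(2)>150);m[:, :200]=0;m[:,460:]=0
print(disc(c,m,(465,-92),29,3,19)); o=get_obs();print(o["tool_pos"]); print([cv2.boundingRect(k) for k in blobs(m,200)])
E
```

```text
time: 17.68
tool_pos: [461.6, -90.8, 193.7]
tcp_rot: [-3.141, -0.0, 1.716]
contact_force: [0.1, -0.1, 0.6]
grip_width: 92.1
finger_force: 0.0
(array([466.31949286, -85.48778178]), (305, 159, 54, 48), array([56.17337458, 56.99024729]))
[461.2846822  -90.67656216 192.99352515]
[(200, 0, 260, 281), (200, 305, 260, 43), (200, 383, 220, 17), (305, 159, 54, 48)]
```

```bash
python3 - <<'E'
from h import *
I=cv2.imread("pics/w8.png")[:,:,::-1].astype(int)
for r in range(150,226,3): print(r,I[r,332].tolist(),end=" ")
print()
for x in range(295,368,4): print(x,I[190,x].tolist(),end=" ")
E
```

```text
150 [34, 43, 63] 153 [31, 40, 56] 156 [39, 46, 62] 159 [89, 91, 90] 162 [109, 108, 103] 165 [124, 122, 115] 168 [122, 121, 115] 171 [123, 121, 115] 174 [123, 120, 115] 177 [120, 119, 113] 180 [121, 122, 116] 183 [124, 122, 116] 186 [122, 122, 115] 189 [120, 118, 113] 192 [122, 120, 112] 195 [125, 121, 113] 198 [123, 118, 112] 201 [125, 122, 117] 204 [230, 232, 236] 207 [229, 231, 236] 210 [229, 232, 236] 213 [202, 209, 218] 216 [68, 86, 123] 219 [74, 91, 129] 222 [74, 92, 131] 225 [68, 83, 121] 
295 [38, 49, 67] 299 [39, 48, 63] 303 [69, 86, 123] 307 [123, 120, 115] 311 [125, 123, 116] 315 [125, 123, 115] 319 [123, 123, 115] 323 [123, 123, 116] 327 [120, 119, 115] 331 [122, 122, 115] 335 [119, 119, 112] 339 [121, 120, 113] 343 [121, 121, 114] 347 [123, 121, 114] 351 [125, 123, 116] 355 [125, 122, 116] 359 [41, 49, 64] 363 [37, 45, 62] 367 [42, 48, 67]
```

```bash
python3 - <<'E'
from h import *
c=cap("wrist");I=c["color"].astype(int)
m=(I[...,0]>I[...,2]*.85)&(I.sum(2)>150);m[:, :280]=0;m[:,385:]=0
g,b,p=disc(c,m,(465,-90),29,3,19);print(g,b,p,todo([*g,22]))
E
```

```text
[466.80238996 -89.29078722] (305, 159, 55, 56) [56.09467122 56.89468121] [0.0002 0.0062 0.1707]
```

```bash
R='python3 -m creep'
$R '[{"hand":1,"tx":0,"ty":0.006,"tz":0.05,"spin":0},{"hand":1,"tx":0,"ty":0,"tz":0.06,"spin":0},{"hand":1,"tx":0,"ty":0,"tz":0.05,"spin":0},{"hand":1,"tx":0,"ty":0,"tz":0.012,"spin":0},{"hand":0.8,"tx":0,"ty":0,"tz":0,"spin":0}]'
$R '[{"hand":0.7,"tx":0,"ty":0,"tz":0,"spin":0},{"hand":0.5,"tx":0,"ty":0,"tz":0,"spin":0},{"hand":0.5,"tx":0,"ty":0,"tz":0,"spin":0},{"hand":0.5,"tx":0,"ty":0,"tz":0,"spin":0}]'
```

```text
time: 18.4
tool_pos: [467.8, -90.0, 21.7]
tcp_rot: [-3.14, -0.001, 1.716]
contact_force: [0.1, 1.2, -0.3]
grip_width: 85.7
finger_force: 0.0
time: 18.9
tool_pos: [468.6, -90.3, 23.1]
tcp_rot: [3.14, 0.001, 1.716]
contact_force: [-1.2, 0.6, 6.4]
grip_width: 57.4
finger_force: 30.0
```

```bash
R='python3 -m creep'
$R '[{"hand":0.5,"tx":0,"ty":0,"tz":-0.03,"spin":0},{"hand":0.5,"tx":0,"ty":0,"tz":-0.05,"spin":0},{"hand":0.5,"tx":0,"ty":0,"tz":-0.06,"spin":0},{"hand":0.5,"tx":0,"ty":0,"tz":-0.04,"spin":0},{"hand":0.5,"tx":0.0452,"ty":0.025,"tz":0,"spin":0}]'
$R '[{"hand":0.5,"tx":0.0452,"ty":0.025,"tz":0,"spin":0},{"hand":0.5,"tx":0.0452,"ty":0.025,"tz":0,"spin":0},{"hand":0.5,"tx":0.0452,"ty":0.025,"tz":0,"spin":0},{"hand":0.5,"tx":0.0452,"ty":0.025,"tz":0,"spin":0},{"hand":0.5,"tx":0.0452,"ty":0.025,"tz":0,"spin":0}]'
$R '[{"hand":0.5,"tx":0,"ty":0,"tz":0,"spin":0},{"hand":0.5,"tx":0,"ty":0,"tz":0,"spin":0}]'
python3 - <<'E'
from h import *
c=cap("wrist","w9");I=c["color"].astype(int);o=get_obs();print(o["tool_pos"])
p=proj(c,[577,271,101]);print(p)
g=I.sum(2)/3;x,y=p.astype(int)
print(g[y,x-90:x+90:4].astype(int).tolist());print(g[max(0,y-90):y+90:4,x].astype(int).tolist())
H=proj(c,o["tool_pos"]);print("tcp px",H)
E
```

```text
time: 19.52
tool_pos: [488.0, -43.8, 206.0]
tcp_rot: [3.134, 0.004, 1.711]
contact_force: [0.3, 0.1, -0.1]
grip_width: 57.2
finger_force: 30.0
time: 20.15
tool_pos: [577.5, 201.6, 202.3]
tcp_rot: [3.141, 0.0, 1.716]
contact_force: [0.3, -0.3, -0.1]
grip_width: 57.1
finger_force: 30.0
time: 20.4
tool_pos: [576.8, 199.7, 201.8]
tcp_rot: [-3.141, 0.0, 1.716]
contact_force: [0.4, 0.1, -0.5]
grip_width: 56.9
finger_force: 30.0
[576.84014478 199.14423055 202.06605463]
[340.43108588 119.79021985]
[237, 237, 234, 43, 41, 45, 41, 43, 42, 41, 43, 240, 227, 241, 135, 132, 134, 132, 132, 136, 134, 133, 135, 131, 133, 135, 135, 134, 134, 133, 132, 131, 135, 133, 132, 25, 25, 28, 22, 28, 23, 24, 45, 229, 228]
[227, 42, 43, 45, 41, 45, 43, 39, 17, 27, 121, 115, 135, 135, 136, 135, 136, 137, 134, 136, 132, 135, 134, 134, 135, 132, 135, 135, 132, 134, 133, 133, 131, 131, 133, 22, 20, 32, 28, 22, 29, 24, 112, 117, 100]
tcp px [325.70838339 270.44762277]
```

```bash
python3 - <<'E'
from h import *
c=cap("wrist");I=c["color"].astype(int);g=I.sum(2)/3
roi=np.zeros(g.shape,bool);roi[25:225,240:440]=1
d=(g<70)
pb=[k for k in blobs(d&roi,800)];k=max(pb,key=cv2.contourArea);print("plat bbox",cv2.boundingRect(k),[cv2.boundingRect(q) for q in pb])
P=np.array([proj(c,[577+66*np.cos(a),271+66*np.sin(a),85]) for a in np.radians(range(0,360,3))]);print("pred",P.min(0),P.max(0))
hull=np.zeros(g.shape,np.uint8);cv2.drawContours(hull,[cv2.convexHull(k)],-1,1,-1);hull=cv2.erode(hull,np.ones((7,7)))
m=(g>80)&(hull>0)
L=disc(c,m,(577,271),36,85,101);print("large",L)
PL=disc(c,hull>0,(577,271),66,85,85);print("plat",PL)
print(todo([*L[0],180]))
E
```

```text
plat bbox (262, 30, 157, 164) [(262, 30, 157, 164)]
pred [256.53490849  25.51334898] [422.66470924 198.41036264]
large (array([577.13006155, 270.87089463]), (293, 68, 96, 99), array([96.29326875, 99.93380829]))
plat (array([577.258869  , 271.38992159]), (265, 33, 151, 158), array([166.19767183, 173.03705926]))
[0.0713 0.0105 0.0222]
```

```bash
R='python3 -m creep'
$R '[{"hand":0.5,"tx":0.036,"ty":0.0053,"tz":0,"spin":0},{"hand":0.5,"tx":0.0353,"ty":0.0052,"tz":0,"spin":0},{"hand":0.5,"tx":0,"ty":0,"tz":0.04,"spin":0},{"hand":0.5,"tx":0,"ty":0,"tz":0.03,"spin":0},{"hand":0.5,"tx":0,"ty":0,"tz":0.006,"spin":0}]'
$R '[{"hand":0.5,"tx":0,"ty":0,"tz":0.002,"spin":0},{"hand":0.5,"tx":0,"ty":0,"tz":0,"spin":0},{"hand":0.5,"tx":0,"ty":0,"tz":0,"spin":0}]'
python3 -c "
from h import *
print(todo([577.1,270.9,121]),get_obs()['tool_pos'])"
```

```text
time: 21.12
tool_pos: [576.3, 270.5, 124.3]
tcp_rot: [-3.138, 0.001, 1.714]
contact_force: [0.3, -0.7, -0.3]
grip_width: 57.3
finger_force: 30.0
time: 21.5
tool_pos: [577.9, 272.0, 125.4]
tcp_rot: [3.139, -0.0, 1.716]
contact_force: [-0.8, -0.7, -0.5]
grip_width: 57.1
finger_force: 30.0
[-0.001  -0.001   0.0044] [577.94439506 272.04290145 125.40699098]
```

```bash
R='python3 -m creep'
$R '[{"hand":0.5,"tx":-0.001,"ty":-0.001,"tz":0.002,"spin":0},{"hand":0.5,"tx":0,"ty":0,"tz":0.001,"spin":0},{"hand":0.5,"tx":0,"ty":0,"tz":0,"spin":0}]'
$R '[{"hand":0.5,"tx":0,"ty":0,"tz":0.001,"spin":0},{"hand":0.5,"tx":0,"ty":0,"tz":0,"spin":0}]'
```

```text
time: 21.88
tool_pos: [576.5, 270.9, 121.3]
tcp_rot: [3.142, -0.0, 1.716]
contact_force: [-0.3, 0.6, 0.6]
grip_width: 57.0
finger_force: 30.0
time: 22.12
tool_pos: [576.4, 270.9, 121.2]
tcp_rot: [3.141, -0.0, 1.716]
contact_force: [-3.5, -1.4, 6.3]
grip_width: 57.0
finger_force: 30.0
```

Contact. Release gently, rise, measure the stack.

```bash
R='python3 -m creep'
$R '[{"hand":0.5,"tx":0,"ty":0,"tz":-0.0004,"spin":0},{"hand":0.64,"tx":0,"ty":0,"tz":0,"spin":0},{"hand":0.68,"tx":0,"ty":0,"tz":0,"spin":0},{"hand":0.75,"tx":0,"ty":0,"tz":0,"spin":0},{"hand":0.75,"tx":0,"ty":0,"tz":0,"spin":0}]'
$R '[{"hand":0.75,"tx":0,"ty":0,"tz":-0.03,"spin":0},{"hand":0.75,"tx":0,"ty":0,"tz":-0.05,"spin":0},{"hand":0.75,"tx":-0.04,"ty":0,"tz":-0.03,"spin":0},{"hand":0.75,"tx":-0.03,"ty":0,"tz":0,"spin":0},{"hand":0.75,"tx":0,"ty":0,"tz":0,"spin":0}]'
python3 - <<'E'
from h import *
c=cap("wrist","w10");I=c["color"].astype(int);g=I.sum(2)/3;print(get_obs()["tool_pos"])
for X in([577,271,101],[577,271,117]):
    for r in (29,36): 
        P=np.array([proj(c,[X[0]+r*np.cos(a),X[1]+r*np.sin(a),X[2]]) for a in np.radians(range(0,360,3))]);print(X[2],r,P.min(0).round(),P.max(0).round())
x,y=proj(c,[577,271,117]).astype(int);print(x,y)
print(g[y,x-60:x+60:2].astype(int).tolist());print(g[y-60:y+60:2,x].astype(int).tolist())
E
```

```text
time: 22.75
tool_pos: [576.5, 270.9, 120.3]
tcp_rot: [-3.141, -0.0, 1.716]
contact_force: [-1.0, 0.7, 0.5]
grip_width: 68.6
finger_force: 0.0
time: 23.38
tool_pos: [587.1, 199.7, 231.0]
tcp_rot: [3.141, 0.0, 1.713]
contact_force: [0.3, -0.0, -0.4]
grip_width: 68.9
finger_force: 0.0
[586.68339275 200.97517129 230.5243873 ]
101 29 [292.  80.] [361. 152.]
101 36 [283.  71.] [369. 160.]
117 29 [289.  78.] [363. 154.]
117 36 [280.  68.] [372. 163.]
326 117
[43, 43, 40, 42, 43, 44, 46, 38, 43, 240, 240, 190, 241, 240, 240, 240, 241, 240, 240, 241, 240, 134, 132, 134, 134, 133, 134, 133, 132, 133, 131, 130, 136, 131, 134, 133, 134, 132, 131, 134, 133, 134, 131, 131, 135, 132, 134, 132, 133, 127, 128, 131, 33, 22, 26, 27, 30, 26, 30, 28]
[49, 42, 40, 39, 42, 43, 23, 94, 134, 120, 131, 136, 134, 136, 133, 135, 133, 132, 132, 134, 134, 134, 134, 132, 134, 134, 134, 133, 132, 133, 131, 134, 133, 132, 131, 132, 131, 132, 133, 131, 134, 131, 132, 133, 132, 133, 133, 129, 131, 128, 129, 118, 21, 27, 22, 17, 24, 25, 27, 27]
```

The middle dish sits within ~2 mm of centre (edges at 288/365 against 289/363 predicted), and the large dish hasn't moved. On to the small dish.

```bash
R='python3 -m creep'
$R '[{"hand":0.7,"tx":-0.0528,"ty":0.0032,"tz":0,"spin":0},{"hand":0.7,"tx":-0.0528,"ty":0.0032,"tz":0,"spin":0},{"hand":0.7,"tx":-0.0528,"ty":0.0032,"tz":0,"spin":0},{"hand":0.7,"tx":-0.0528,"ty":0.0032,"tz":0,"spin":0},{"hand":0.7,"tx":-0.0528,"ty":0.0032,"tz":0,"spin":0}]'
$R '[{"hand":0.7,"tx":0,"ty":0,"tz":0.03,"spin":0},{"hand":0.7,"tx":0,"ty":0,"tz":0.01,"spin":0},{"hand":0.7,"tx":0,"ty":0,"tz":0,"spin":0},{"hand":0.7,"tx":0,"ty":0,"tz":0,"spin":0}]'
python3 - <<'E'
from h import *
c=cap("wrist","w11");I=c["color"].astype(int);g=I.sum(2)/3;print(get_obs()["tool_pos"])
x,y=proj(c,[640.8,-58.5,14]).astype(int);print(x,y)
print([I[y,k].tolist() for k in range(x-44,x+45,4)]);print([I[k,x].tolist() for k in range(y-44,y+45,4)])
E
```

```text
time: 24.05
tool_pos: [641.0, -57.6, 230.0]
tcp_rot: [-3.141, -0.001, 1.717]
contact_force: [-0.2, 0.7, -0.1]
grip_width: 64.1
finger_force: 0.0
time: 24.55
tool_pos: [641.2, -56.3, 191.6]
tcp_rot: [3.14, 0.0, 1.717]
contact_force: [0.0, 0.3, 0.2]
grip_width: 64.0
finger_force: 0.0
[641.15631773 -56.44383494 191.69752717]
325 189
[[111, 108, 101], [111, 109, 99], [111, 106, 99], [109, 106, 96], [109, 107, 99], [111, 107, 102], [140, 139, 131], [141, 137, 131], [141, 138, 132], [138, 137, 129], [142, 141, 133], [141, 140, 132], [140, 139, 130], [140, 139, 131], [140, 138, 132], [132, 132, 124], [118, 116, 106], [109, 106, 97], [109, 106, 97], [114, 109, 102], [108, 105, 98], [110, 108, 101], [110, 108, 99]]
[[111, 108, 101], [113, 109, 101], [112, 108, 100], [110, 107, 99], [110, 107, 98], [109, 105, 98], [133, 130, 125], [139, 137, 129], [141, 140, 133], [139, 137, 130], [140, 138, 131], [141, 140, 132], [140, 138, 132], [221, 223, 227], [242, 244, 245], [236, 236, 237], [232, 231, 227], [219, 214, 197], [222, 216, 201], [225, 218, 205], [223, 217, 203], [222, 216, 201], [224, 217, 204]]
```

```bash
python3 - <<'E'
from h import *
c=cap("wrist");I=cv2.medianBlur(c["color"],3).astype(int);g=I.sum(2)/3
m=np.where(g<170,g>121,I[...,2]>I[...,0]*.955)
r=np.zeros_like(m);r[150:235,280:375]=m[150:235,280:375]
G=disc(c,cv2.morphologyEx(r.astype(np.uint8),cv2.MORPH_OPEN,np.ones((3,3))),(640.8,-58.5),22,0,14);print(G,todo([*G[0],18]))
E
```

```text
(array([639.70592139, -59.75026283]), (304, 169, 41, 41), array([41.96807602, 43.11224411])) [-0.0028 -0.0022  0.1737]
```

```bash
R='python3 -m creep'
$R '[{"hand":0.7,"tx":-0.003,"ty":-0.002,"tz":0.05,"spin":0},{"hand":0.7,"tx":0,"ty":0,"tz":0.06,"spin":0},{"hand":0.7,"tx":0,"ty":0,"tz":0.045,"spin":0},{"hand":0.7,"tx":0,"ty":0,"tz":0.0165,"spin":0},{"hand":0.65,"tx":0,"ty":0,"tz":0,"spin":0}]'
$R '[{"hand":0.5,"tx":0,"ty":0,"tz":0,"spin":0},{"hand":0.35,"tx":0,"ty":0,"tz":0,"spin":0},{"hand":0.35,"tx":0,"ty":0,"tz":0,"spin":0},{"hand":0.35,"tx":0,"ty":0,"tz":0,"spin":0}]'
```

```text
time: 25.28
tool_pos: [639.3, -60.4, 19.2]
tcp_rot: [-3.141, -0.0, 1.716]
contact_force: [0.8, -0.2, 0.6]
grip_width: 60.7
finger_force: 0.0
time: 25.78
tool_pos: [640.3, -60.8, 21.1]
tcp_rot: [3.138, 0.001, 1.716]
contact_force: [-0.1, 0.1, 7.4]
grip_width: 43.0
finger_force: 30.0
```

```bash
R='python3 -m creep'
$R '[{"hand":0.35,"tx":0,"ty":0,"tz":-0.03,"spin":0},{"hand":0.35,"tx":0,"ty":0,"tz":-0.05,"spin":0},{"hand":0.35,"tx":0,"ty":0,"tz":-0.06,"spin":0},{"hand":0.35,"tx":0,"ty":0,"tz":-0.04,"spin":0},{"hand":0.35,"tx":0.0482,"ty":-0.0021,"tz":0,"spin":0}]'
$R '[{"hand":0.35,"tx":0.0482,"ty":-0.0021,"tz":0,"spin":0},{"hand":0.35,"tx":0.0482,"ty":-0.0021,"tz":0,"spin":0},{"hand":0.35,"tx":0.0482,"ty":-0.0021,"tz":0,"spin":0},{"hand":0.35,"tx":0.0482,"ty":-0.0021,"tz":0,"spin":0},{"hand":0.35,"tx":0.0482,"ty":-0.0021,"tz":0,"spin":0}]'
$R '[{"hand":0.35,"tx":0.0482,"ty":-0.0021,"tz":0,"spin":0},{"hand":0.35,"tx":0,"ty":0,"tz":0.03,"spin":0},{"hand":0.35,"tx":0,"ty":0,"tz":0.02,"spin":0},{"hand":0.35,"tx":0,"ty":0,"tz":0,"spin":0},{"hand":0.35,"tx":0,"ty":0,"tz":0,"spin":0}]'
python3 -c "
from h import *
print(todo([576.8,270.9,138]))"
```

```text
time: 26.4
tool_pos: [632.3, -15.6, 203.9]
tcp_rot: [3.133, 0.003, 1.712]
contact_force: [-0.5, 1.0, -0.9]
grip_width: 42.9
finger_force: 30.0
time: 27.02
tool_pos: [584.3, 225.3, 199.7]
tcp_rot: [3.141, -0.0, 1.716]
contact_force: [1.1, 0.1, -0.2]
grip_width: 42.7
finger_force: 30.0
time: 27.65
tool_pos: [576.3, 271.2, 150.3]
tcp_rot: [3.14, -0.0, 1.716]
contact_force: [-0.0, -0.1, 0.1]
grip_width: 42.6
finger_force: 30.0
[-0.0004  0.0004  0.0123]
```

```bash
R='python3 -m creep'
$R '[{"hand":0.35,"tx":0,"ty":0,"tz":0.008,"spin":0},{"hand":0.35,"tx":0,"ty":0,"tz":0.0025,"spin":0},{"hand":0.35,"tx":0,"ty":0,"tz":0.001,"spin":0},{"hand":0.35,"tx":0,"ty":0,"tz":0,"spin":0}]'
$R '[{"hand":0.35,"tx":0,"ty":0,"tz":0.001,"spin":0},{"hand":0.35,"tx":0,"ty":0,"tz":0,"spin":0}]'
```

```text
time: 28.15
tool_pos: [575.8, 271.1, 138.1]
tcp_rot: [3.141, 0.0, 1.716]
contact_force: [-2.1, -1.5, 5.1]
grip_width: 42.9
finger_force: 30.0
time: 28.4
tool_pos: [575.8, 271.1, 138.0]
tcp_rot: [3.141, -0.0, 1.716]
contact_force: [-5.0, -2.5, 8.6]
grip_width: 42.8
finger_force: 30.0
```

```bash
R='python3 -m creep'
$R '[{"hand":0.35,"tx":0,"ty":0,"tz":-0.0015,"spin":0},{"hand":0.48,"tx":0,"ty":0,"tz":0,"spin":0},{"hand":0.52,"tx":0,"ty":0,"tz":0,"spin":0},{"hand":0.6,"tx":0,"ty":0,"tz":0,"spin":0},{"hand":0.6,"tx":0,"ty":0,"tz":0,"spin":0}]'
$R '[{"hand":0.6,"tx":0,"ty":0,"tz":-0.03,"spin":0},{"hand":0.6,"tx":0,"ty":0,"tz":-0.05,"spin":0},{"hand":0.6,"tx":-0.05,"ty":0,"tz":-0.03,"spin":0},{"hand":0.6,"tx":-0.05,"ty":0,"tz":0,"spin":0},{"hand":0.6,"tx":0,"ty":0,"tz":0,"spin":0}]'
python3 - <<'E'
from h import *
c=cap("wrist","w12");I=cv2.medianBlur(c["color"],3).astype(int);g=I.sum(2)/3;print(get_obs()["tool_pos"])
for z,r in((131,22),(117,29),(101,36)):
    P=np.array([proj(c,[576.8+r*np.cos(a),271+r*np.sin(a),z]) for a in np.radians(range(0,360,3))]);print(z,r,P.min(0).round(),P.max(0).round(),proj(c,[576.8,271,z]).round())
x,y=proj(c,[576.8,271,131]).astype(int)
print(x-64,g[y,x-64:x+64].astype(int).tolist());print(max(0,y-64),g[max(0,y-64):y+80,x].astype(int).tolist())
E
```

```text
time: 29.02
tool_pos: [575.7, 271.2, 137.9]
tcp_rot: [-3.141, -0.0, 1.716]
contact_force: [0.1, -0.6, -0.1]
grip_width: 54.8
finger_force: 0.0
time: 29.65
tool_pos: [590.9, 169.0, 248.5]
tcp_rot: [3.141, 0.001, 1.712]
contact_force: [0.2, 0.3, -0.4]
grip_width: 55.0
finger_force: 0.0
[590.42942082 170.86135812 248.12817622]
131 22 [298.  44.] [355. 105.] [327.  75.]
117 29 [291.  38.] [362. 115.] [327.  77.]
101 36 [285.  32.] [369. 123.] [327.  79.]
262 [24, 26, 27, 27, 24, 26, 24, 25, 24, 25, 26, 26, 26, 26, 26, 25, 25, 25, 24, 25, 25, 28, 29, 41, 133, 135, 135, 126, 126, 134, 135, 135, 135, 135, 135, 135, 134, 135, 135, 135, 126, 126, 134, 135, 135, 136, 135, 135, 135, 135, 136, 135, 135, 135, 136, 136, 136, 136, 136, 136, 136, 136, 136, 135, 136, 136, 136, 136, 136, 136, 135, 135, 136, 136, 137, 137, 136, 135, 135, 135, 135, 134, 134, 136, 135, 135, 133, 130, 130, 134, 136, 136, 136, 135, 135, 134, 134, 134, 134, 134, 134, 132, 125, 125, 134, 134, 103, 36, 27, 26, 27, 28, 30, 27, 27, 24, 24, 24, 26, 26, 25, 24, 23, 23, 23, 25, 26, 25]
11 [44, 44, 43, 43, 41, 41, 41, 43, 43, 44, 44, 44, 43, 43, 43, 43, 43, 42, 42, 42, 42, 43, 146, 236, 240, 240, 232, 232, 237, 240, 240, 240, 240, 224, 224, 238, 241, 241, 240, 240, 241, 241, 241, 241, 240, 241, 241, 241, 241, 240, 241, 241, 241, 240, 191, 137, 136, 136, 136, 136, 136, 136, 136, 136, 136, 137, 137, 137, 136, 135, 136, 135, 136, 134, 135, 135, 135, 136, 135, 136, 135, 136, 135, 134, 132, 132, 133, 135, 134, 129, 129, 133, 135, 135, 135, 135, 134, 135, 135, 135, 134, 130, 130, 132, 134, 134, 132, 131, 131, 133, 133, 99, 42, 27, 25, 26, 25, 24, 23, 24, 25, 25, 25, 26, 25, 25, 25, 25, 26, 26, 26, 24, 24, 25, 27, 27, 26, 26, 52, 92, 106, 111, 116, 116]
```

All three discs are concentric within ~2 mm (column centres 326–327 for all three; row edges match the predictions), and the arm is clear. Handing in.

```bash
python3 -c "
from plant import close_job
print(close_job())"
```

```text
the job is handed in; nothing more can be done
None
```

The knob is at its zero stop, the middle dish was laid on the mat and released, and large, middle and small dishes are stacked centred within about 2 mm by camera; the job was handed in at about 30 s, but I viewed 11 pictures, one over the limit of 10.

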